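# Lock the mixing canister into the bench mixer

## Task

Lift the metal canister with the straight bar handle off the grey stand, keeping it upright, and lock it into the collar of the bench mixer: line its two lugs up with the collar's two slots, lower it in, press it down against the spring, turn it a quarter turn clockwise (seen from above) and let go so that the spring lifts it into its seat. Leave the knobbed jar and the other things on the bench where they are.

Things in the scene. Friction and masses are not known exactly. Their poses are not given: they have to be found in the camera images.
- canister: Loose bare-metal canister, 0.35 to 0.6 kg, 169 mm tall, the same after a half turn. Origin: centre of its underside, z up its axis. Round foot 68 mm wide (tapering to 60 mm over the lowest 6 mm) from z 0 to 46 mm; body 90 mm wide up to 119 mm; dark lid 93 mm wide up to 126 mm; bar handle on top. Starts upright in one of the stand's two places, its x within 0.8 rad of the stand's x.
- lugs (a point): On the canister's axis, 12 mm above its underside, midway between its two lugs. They stick out of the foot along the canister's +x and -x, right below the handle's ends: each 16 mm wide (along y), 8 mm high (z 8 to 16 mm), reaching 45 mm from the axis.
- handle (a point): Centre of the canister's black bar handle, on its axis, 158 mm above its underside. The bar is 92 mm long (along the canister's x), 16 mm thick (along y) and 22 mm high, on two posts 38 mm either side of the middle; 21 mm of free height between lid and bar, 64 mm free between the posts.
- mixer: Fixed bench mixer: white housing 200 mm (x, from -115 to +85 mm) by 190 mm (y), 60 mm high, keys and display on the -x side. Origin: on the axis of its round collar, at table height; z up. The aluminium collar, 120 mm in outer diameter and 47 mm high, stands on the housing, mouth up. Slots lie along the mixer's +y and -y, seats along +x and -x.
- collar_top (a point): Centre of the collar's mouth, on its axis, 107 mm above the table; axes as the mixer's. The hole is 72 mm wide. Two lug slots, 23 mm wide at the hole and reaching 54 mm from the axis, are cut through the rim along +y and -y; a small upright ridge outside the collar marks each. Play of the canister: 2 mm sideways, about 5 degrees in turning.
- seat (a point): Where the canister's origin lies once seated: on the collar's axis, 78 mm above the table. Lowered into the slots (its x along the mixer's y, either way round) it first rests on a sprung plate, origin at 82 mm. Pressed 11 mm or more below that it turns clockwise by 90 degrees (a stop is 5 degrees further; the other way is blocked); there the spring lifts it to 78 mm, its x along the mixer's x.
- press_plate (a joint): Travel of the sprung plate inside the collar: 0 m when up, 0.015 m when pressed to its stop. The spring pushes up with about 8 N at 0 and 17 N at 0.015 m; the canister's weight alone does not move it. About 0.004 m when the canister is seated, and the plate turns freely with it.
- stand: Fixed grey stand, 130 mm (x) by 260 mm (y), a plate 12 mm thick with two round places 65 mm either side of the middle along y, each a ring 98 mm in inner diameter, its top 34 mm above the table. Canister and jar stand loosely in these rings and lift straight out. Origin: centre of its underside.
- jar: Loose bystander in the stand's other place: bare-metal jar 88 mm in diameter, 110 mm tall, with a round black knob on its lid and no lugs. Origin: centre of its underside.
- spatula: Loose bystander: spatula, 170 mm long, lying on the bench near the middle. Origin on its underside.
- sample_pot: Loose bystander: small white pot, 42 mm in diameter, 60 mm tall, between mixer and stand. Origin: centre of its underside.
- beaker: Loose bystander: glass beaker, 72 mm in diameter, 90 mm tall, behind. Origin: centre of its underside.
- tip_box: Loose bystander: closed blue plastic box, 85 x 120 x 60 mm, behind. Origin: centre of its underside.
- reagent: Loose bystander: amber bottle, 68 mm in diameter, 150 mm tall, behind. Origin: centre of its underside.
Mind the look-alikes: they are no part of the job. What is shaped like the canister but green or pink is not meant.

How it is judged (in metres and radians):
On the way, in this order (a step that is already met when the one before it is completed fails the run):
1. the canister is lifted clear of the stand (its underside 60 mm or more above the table) (height (world z) of canister above 0.06 m), for 0.1 s.
2. the canister, its lugs in the slots, is pressed down against the spring (plate pressed 9.5 mm or more) (value of joint press_plate above 0.0095 m and angle between the x axis of canister and the y axis of mixer, either way round below 0.25 rad and horizontal distance between canister and mixer below 0.008 m), for 0.05 s.
At the end, for the whole second after the job is handed in: The canister is locked in the mixer's collar and at rest: its handle along the mixer's x axis within 0.16 rad, its axis within 6 mm of the collar's, upright within 0.06 rad, and lifted by the spring into its seat (underside 74.5 to 81.5 mm above the table) (angle between the x axis of canister and the x axis of mixer, either way round below 0.16 rad and horizontal distance between canister and mixer below 0.006 m and z of canister in the frame of mixer between 0.0745 and 0.0815 m and angle between canister's own z axis and vertical below 0.06 rad and linear speed of canister below 0.02 m/s and angular speed of canister below 0.1 rad/s); the robot touches nothing.
It fails at once if the canister is tipped by more than 0.5 rad (angle between canister's own z axis and vertical above 0.5 rad).
It fails at once if the jar or another loose bystander is moved by more than 40 mm (distance of any of jar, spatula, sample_pot, beaker, tip_box, reagent from where it was at the start of the episode above 0.04 m).
It also fails if it takes over 48 s, if anything falls off the work surface, if the arm or the gripper's body presses on something with over 40 N, if the wrist force passes 120 N, or if a joint passes its speed limit or range.

## Robot

A 6-joint arm with a two-finger parallel gripper is mounted at the origin on the work surface. World frame = base frame: x ahead of the robot, y to its left, z up, the work surface at z = 0. Lengths are in mm, angles in rad, forces in N, time in s.
With the tool pointing down it reaches from about 275 to 750 mm from the base axis. Payload 10.2 kg.
Tool frame: the origin (TCP) lies midway between the tips of the shut fingers; the grasp point (between the pads) lies 19 mm behind it; z points along the fingers, y is the line along which they close (so a half turn about z gives the same grasp; the last joint's range is limited). The gripper opens to 85 mm and grips with 20 to 120 N. Pads are 22 mm wide; open, the fingers measure 114 mm over their backs; the gripper's body (76 mm by 85 mm) begins 54 mm behind the grasp point. The pads swing forward as they close: fully open they stand 13 mm farther back than shut.
Start: joints at [1.016, 0.313, 1.498, -0, 1.331, -0.223], TCP at [171.029, 496.367, 231.294] pointing down, gripper open.
Joint ranges: [-2.94, 2.94], [-0.97, 2.17], [0.19, 2.56], [-1.23, 4.37], [0.02, 3.11], [-2.88, 2.88]. Speed limits (rad/s): [2.39, 2.39, 3.01, 3.14, 3.14, 3.14].

## Interface

Orientations are given as a unit quaternion [w, x, y, z].
In Python, from rig import ctrl gives the robot as it stands.
- The arm moves only by the tool send_rows, never from a script. Its argument "targets" is a list of rows, each a list of 7 numbers: the closure, from -1 (fully open) to 1 (shut), so that 0 is half open, then the shift along the tool's x, y, z in m, then the turn, a rotation vector about the tool's x, y, z in rad. In form: [[claw, dx, dy, dz, ax, ay, az], ...]. A call has exactly 10 rows; each row shifts and turns the commanded pose from where the row before left it, along the tool's axes as they then stand; what a row does not reach is not made up. A row lasts 1/8 s, in which the tool goes at most 62.5 mm and 10.7 degrees, less where a joint would pass 70% of its speed; a pose out of reach is approached as far as the arm can. A call with a gripper value outside its range is refused whole. The fingers move at their own pace and stop on an object; "squeeze" is the grip in N (left out, the last holds). Time passes only in rows, so rows that do not move let the fingers close, or fill a call up. It gives the time, the measured TCP pose, the force, the opening and the grip force at its end, in the units of the state.
- ctrl.sense(): the state, without advancing time (a new reading comes with each control period).
- ctrl.capture(name): name is "scene" or "top" or "wrist"; returns a dict with "img" (480x640x3 uint8, red, green, blue), "camera_matrix" (3x3 intrinsics, pixels), "k1" (the pictures are not rectified: a ray, as slopes to the right and down, at radius r is drawn at 1 + k1 r^2 times it, then the intrinsics apply), "R" (3x3) and "t" (3): a world point X has camera coordinates R X + t. Camera axes: x right, y down, z forward; pixel columns grow to the right and rows downward; lengths in mm; the calibration is good to about 2 mm. A picture is of the moment at which its call begins. There is no depth.
- ctrl.finish_job(): hands the job in; it is judged then, once.
Trained networks look in a picture, given as the dict that the camera call returned (one of the last four; its "shot" number tells which), for a name from the list of things; names that differ only in an ending like _2 or _b are one class to them, and where a whole thing is asked for, a point or a joint stands for the part that bears it (a point fixed in the world has none). Each returns a list of dicts, best first, with "score" (0 to 1); they miss things now and then, are a little off and sometimes report something else, mostly with a low value. They report only what shows in the picture. A call takes as long as a camera call. They do not tell look-alikes from the thing itself.
- ctrl.boxes_of(query, picture): "extent" ([left, top, width, height] in pixels, round what is visible of it).
- ctrl.landmark_of(query, picture): "point" ([column, row] in pixels: a listed point, or the origin of a listed thing).
The state is a dict: "time_s": time; "joints": joint angles; "dq": joint speeds; "tau": joint torques, N m; "eef_pos": TCP position; "ee_rot": TCP orientation; "force": force on the tool from outside, world axes, zero at the start; "wrist_torque": the same for the moment, N m; "grip_width": opening from 0.0 (shut) to 1.0 (fully open); "grip_force": force on a finger pad.
Only numpy, scipy, OpenCV 4.12 (cv2) and the standard library are available. Lean on these libraries where they do the work, as an engineer would, in place of code of your own. Each camera call takes 0.05 s, during which the arm holds its last target. There are 200 camera calls.

## Working session

There is one attempt and no reset: what is moved stays moved. The work goes in short steps, Python scripts to look and compute and a tool call to move; the robot and the scene stay as the last step left them, time stands still between calls to the robot, and variables do not carry over. Pictures are saved under pics/ and viewed, at most 10 in all, crops included, and the job is handed in when it is done.

Besides the shell and the picture viewer there is one more tool, called after ">>>" as name([rows], argument=value, ...), one row to a line, values as JSON. send_rows: Moves the arm, as the interface text tells. Its arguments: {"type":"object","properties":{"targets":{"type":"array"},"squeeze":{"type":"number"}},"required":["targets"]}

```bash
mkdir -p pics
cat > h.py <<'E'
import numpy as np, cv2
from rig import ctrl
from scipy.spatial.transform import Rotation as Ro
def ray(p,px):
    K=np.array(p["camera_matrix"]);k=p["k1"]
    d=np.linalg.inv(K)@[px[0],px[1],1]; d=d[:2]; u=d.copy()
    for _ in range(20): u=d/(1+k*(u@u))
    R=np.array(p["R"]);t=np.array(p["t"]).ravel()
    return -R.T@t, R.T@np.array([u[0],u[1],1])
def at_z(p,px,z):
    c,d=ray(p,px); return c+d*(z-c[2])/d[2]
def proj(p,X):
    K=np.array(p["camera_matrix"]);c=np.array(p["R"])@np.array(X,float)+np.array(p["t"]).ravel()
    u=c[:2]/c[2];u=u*(1+p["k1"]*(u@u));return (K@[u[0],u[1],1])[:2]
def tri(obs):
    A=np.zeros((3,3));b=np.zeros(3)
    for p,px in obs:
        c,d=ray(p,px);d/=np.linalg.norm(d);M=np.eye(3)-np.outer(d,d);A+=M;b+=M@c
    return np.linalg.solve(A,b)
def save(p,n): cv2.imwrite(n,cv2.cvtColor(np.array(p["img"]),cv2.COLOR_RGB2BGR))
E
python3 - <<'E'
from h import *
np.set_printoptions(precision=1,suppress=True)
Z=dict(canister=12,handle=170,lugs=24,mixer=0,collar_top=107,seat=78,stand=0,jar=12,sample_pot=0,spatula=0)
ims=[]
for n in("scene","top"):
    p=ctrl.capture(n);save(p,f"pics/{n}.png");ims.append(cv2.imread(f"pics/{n}.png"))
    print(n,ray(p,(320,240))[0])
    for q in Z:
        for d in ctrl.landmark_of(q,p)[:3]: print(q,round(d["score"],2),np.array(d["point"]),at_z(p,d["point"],Z[q]))
print(ctrl.sense())
E
```

```text
scene [1181.4 -239.1  903.1]
canister 0.96 [139.7 218.9] [ 345.1 -445.4   12. ]
canister 0.95 [199.8 209.6] [ 350.8 -310.    12. ]
canister 0.89 [256.4 204.4] [ 367.8 -179.4   12. ]
handle 0.8 [190.5 160.4] [ 355.6 -301.   170. ]
handle 0.72 [117.6 171. ] [ 351.  -446.7  170. ]
handle 0.7 [216.  298.8] [ 705.  -292.9  170. ]
lugs 0.98 [139.  215.6] [ 345.9 -443.8   24. ]
lugs 0.94 [224.  341.9] [ 708.4 -301.    24. ]
lugs 0.84 [199.6 204.8] [ 346.9 -307.9   24. ]
mixer 0.92 [435.1 224. ] [521.8 211.6   0. ]
mixer 0.51 [278.3 249.9] [ 503.5 -155.7    0. ]
collar_top 0.63 [445.7 196.5] [534.4 210.  107. ]
seat 0.85 [442.6 205.4] [533.6 209.2  78. ]
stand 0.88 [247.7 262.7] [ 520.8 -227.2    0. ]
stand 0.52 [222.2 271.6] [ 530.1 -284.     0. ]
stand 0.47 [433.7 225.2] [524.3 207.1   0. ]
jar 0.66 [220.7 274.9] [ 546.4 -287.6   12. ]
sample_pot 0.85 [362. 282.] [631.8  -1.1  -0. ]
spatula 0.77 [333.8 200.1] [390.1   4.6   0. ]
spatula 0.64 [441.2 205.2] [471.  248.6   0. ]
top [ 272.6  -79.5 1448.5]
canister 0.81 [408.5 209.1] [ 696.2 -297.7   12. ]
canister 0.73 [408.4 270.5] [ 529.1 -2
[... 458 characters left out ...]
9.3 255.5] [542.1 213.4  78. ]
seat 0.64 [355.8 272.3] [ 509.4 -155.1   78. ]
stand 0.62 [380.9 269.1] [ 533.1 -225.5    0. ]
jar 0.87 [409.7 268.6] [ 534.3 -299.8   12. ]
sample_pot 0.66 [360.5 189.4] [ 751.9 -169.     0. ]
sample_pot 0.6 [294.9 232.3] [626.9   4.9   0. ]
spatula 0.96 [292.4 322.1] [388.    2.5   0. ]
{'time_s': 1.1, 'joints': array([ 1. ,  0.3,  1.5, -0. ,  1.3, -0.2]), 'dq': array([ 0., -0.,  0., -0.,  0., -0.]), 'tau': array([  0. , -41.2, -26. ,  -0. ,   0. ,   0. ]), 'eef_pos': array([171.1, 496.4, 231.3]), 'ee_rot': array([0. , 0.2, 1. , 0. ]), 'force': array([ 0.2,  0.4, -0.2]), 'wrist_torque': array([0., 0., 0.]), 'grip_force': 0.0, 'grip_width': 0.9979484876534015}
```

View pics/scene.png

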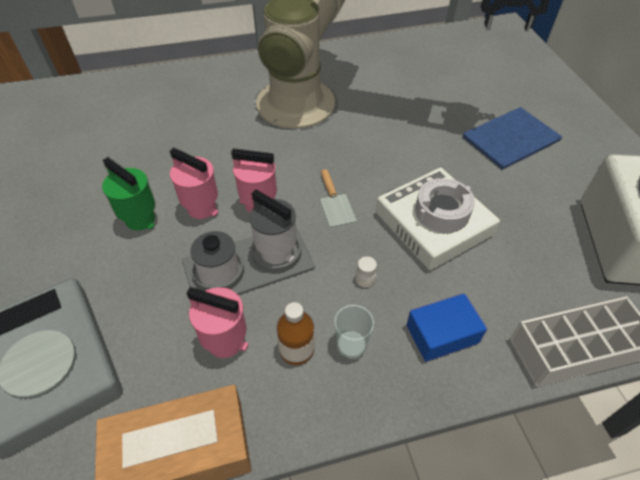

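View pics/top.png

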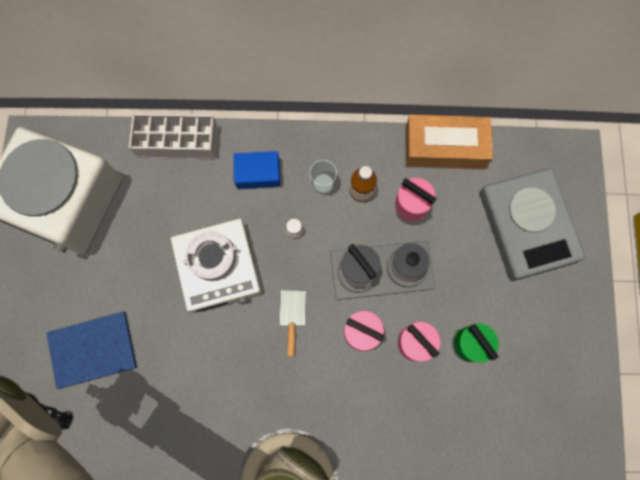

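The scene shows five bar-handled canisters: metal on the stand at scene (273,235) / top (361,265); pink at scene (253,180), (195,188), (219,325); green at (131,200). Only the bare-metal one on the grey stand fits the task. The knobbed jar is at scene (215,260), and the mixer collar is at scene (445,200) / top (210,255).

Run:
```python
from h import *
np.set_printoptions(precision=1,suppress=True)
a=cv2.imread("pics/top.png")
c1=cv2.resize(a[225:305,320:440],None,fx=4,fy=4,interpolation=cv2.INTER_CUBIC)  #480x320
c2=cv2.resize(a[215:315,165:265],None,fx=3.2,fy=3.2,interpolation=cv2.INTER_CUBIC)
cv2.imwrite("pics/c1.png",np.hstack([c1,c2]))
p=ctrl.capture("top");g=np.array(p["img"]).max(2)[240:290,335:385]
m=(g<45).astype(np.uint8)
n,l,s,c=cv2.connectedComponentsWithStats(m);i=1+np.argmax(s[1:,4]);ys,xs=np.where(l==i)
r=cv2.minAreaRect(np.c_[xs+335,ys+240].astype(np.float32));b=cv2.boxPoints(r);print(r,s[i,4])
W=np.array([at_z(p,q,169)[:2] for q in b]);print(W,at_z(p,r[0],169))
```

```text
((361.7918395996094, 261.92938232421875), (37.19235610961914, 6.950702667236328), 52.4314079284668) 125
[[ 547.8 -130.3]
 [ 558.3 -143. ]
 [ 489.6 -196.8]
 [ 479.3 -184.1]] [ 518.6 -163.7  169. ]
```

View pics/c1.png

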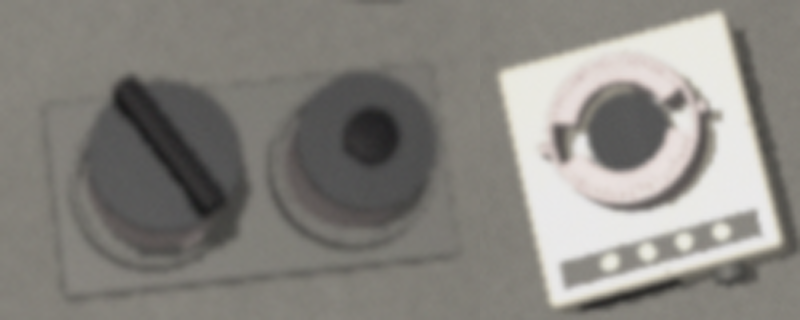

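The crop shows the metal canister with the bar handle in the stand's left place, handle from crop (125,90) to (210,205), and the jar with round knob to its right at (370,135). The mixer is on the right, slots at crop (563,140) and (678,100), keys on the lower (-x) side.

```bash
cat >> h.py <<'E'
def plan(pos,yaw):
    """shift in tool axes (m) & turn about tool z to reach pos with tool x at world yaw (tool down)"""
    s=ctrl.sense();R=Ro.from_quat(np.roll(s["ee_rot"],-1)).as_matrix()
    y0=np.arctan2(R[1,0],R[0,0]);d=R.T@(np.array(pos)-s["eef_pos"])/1000
    dy=(yaw-y0+np.pi)%(2*np.pi)-np.pi
    return d.round(4), -dy, R, y0
E
python3 - <<'E'
from h import *
np.set_printoptions(precision=3,suppress=True)
d,a,R,y0=plan((490,200,330),0)
print(d,y0,R); s=ctrl.sense();print(s["joints"],"yaw+q6-q1",y0+s["joints"][5]-s["joints"][0])
p=ctrl.capture("wrist");c,dd=ray(p,(320,240));print("cam in tool",R.T@(c-s["eef_pos"]),"fwd",R.T@dd)
E
```

```text
[-0.398 -0.176 -0.099] 2.8097930881589877 [[-0.945  0.326 -0.   ]
 [ 0.326  0.945 -0.   ]
 [ 0.    -0.    -1.   ]]
[ 1.016  0.313  1.498  0.     1.331 -0.223] yaw+q6-q1 1.5707919222541311
cam in tool [  64.229   -0.503 -142.143] fwd [-0.258  0.     0.966]
```

>>> send_rows([
  [-1,-0.0439,-0.0153,-0.0069,0,0,0],
  [-1,-0.0439,-0.0153,-0.0069,0,0,0],
  [-1,-0.0439,-0.0153,-0.0069,0,0,0],
  [-1,-0.0439,-0.0153,-0.0069,0,0,0],
  [-1,-0.0439,-0.0153,-0.0069,0,0,0],
  [-1,-0.0439,-0.0153,-0.0069,0,0,0],
  [-1,-0.0439,-0.0153,-0.0069,0,0,0],
  [-1,-0.0439,-0.0153,-0.0069,0,0,0],
  [-1,-0.0439,-0.0153,-0.0069,0,0,0],
  [-1,-0.0439,-0.0153,-0.0069,0,0,0],
])

```text
time_s: 2.45
eef_pos: [537.3, 207.6, 300.6]
ee_rot: [0.0, 0.165, 0.986, 0.0]
force: [0.0, 0.2, 0.4]
grip_width: 1.001
grip_force: 0.0
```

>>> send_rows([
  [-1,0,0,0,0,0,0.165],
  [-1,0,0,0,0,0,0.165],
  [-1,0,0,0,0,0,0.165],
  [-1,0,0,0,0,0,0.165],
  [-1,0,0,0,0,0,0.165],
  [-1,0,0,0,0,0,0.165],
  [-1,0,0,0,0,0,0],
  [-1,0,0,0,0,0,0],
  [-1,0,0,0,0,0,0],
  [-1,0,0,0,0,0,0],
])

```text
time_s: 3.7
eef_pos: [536.3, 208.7, 300.3]
ee_rot: [-0.0, 0.613, 0.79, -0.0]
force: [0.2, -0.3, 1.0]
grip_width: 0.998
grip_force: 0.0
```

Run:
```python
from h import *
np.set_printoptions(precision=3,suppress=True)
print(plan((536,209,300),1.818)[:2],ctrl.sense()["time_s"])
p=ctrl.capture("wrist");save(p,"pics/w1.png")
import pickle;pickle.dump(p,open("w1.pkl","wb"))
for q,z in (("collar_top",107),("seat",78),("mixer",0)):
    for d in ctrl.landmark_of(q,p)[:2]: print(q,d["score"],np.array(d["point"]),at_z(p,d["point"],z))
```

```text
(array([ 0., -0.,  0.]), np.float64(0.0026560752895994355)) 3.7
collar_top 0.88 [319.6 214.3] [537.702 206.17  107.   ]
collar_top 0.52 [431.5 431.5] [705.206  15.004 107.   ]
seat 0.87 [321.  206.3] [538.555 208.169  78.   ]
mixer 0.63 [321.3 194.2] [539.29  208.012   0.   ]
```

View pics/w1.png

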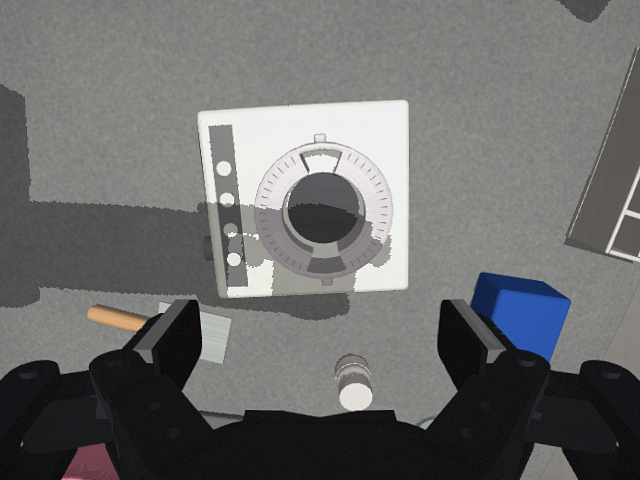

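The picture shows the collar with its rim centred near (324,210), slots at (321,158) and (325,265), and ridges at (320,137) and (326,282). The housing's right edge runs from (408,100) to (408,290).

Run:
```python
from h import *
import pickle
np.set_printoptions(precision=2,suppress=True)
p=pickle.load(open("w1.pkl","rb"))
def di(a,b,z):
    A,B=at_z(p,a,z),at_z(p,b,z);return A[:2],B[:2],(A+B)[:2]/2,np.arctan2(*(A-B)[1::-1]),np.linalg.norm(A-B)
print("ridge",di((320,137),(326,282),100)); print("slots",di((321,158),(325.5,265),107))
print("R edge",di((408,101),(408,290),60)); print("top edge",di((408,101),(199,111),60)); print("lr",di((255,210),(393,208),107)); print("tb",di((323,141),(325,279),107))
# overlay model
im=cv2.imread("pics/w1.png");im=cv2.resize(im,None,fx=3,fy=3)
c,yaw=np.array([538,207]),0.25
for r,z,col in((60,107,(0,0,255)),(36,107,(0,255,0))):
    for t in np.linspace(0,6.283,90): q=proj(p,[c[0]+r*np.cos(t),c[1]+r*np.sin(t),z]);cv2.circle(im,tuple(int(v*3+1) for v in q),1,col,-1)
R=np.array([[np.cos(yaw),-np.sin(yaw)],[np.sin(yaw),np.cos(yaw)]])
L=[((-115,-95),(85,-95),60),((85,-95),(85,95),60),((85,95),(-115,95),60)]+[((s*11.5,q*36),(s*11.5,q*54),107) for s in(-1,1) for q in(-1,1)]
for a,b,z in L:
    A,B=[tuple(int(v*3+1) for v in proj(p,[*(c+R@np.array(k)),z])) for k in(a,b)];cv2.line(im,A,B,(255,0,0),1)
cv2.imwrite("pics/ov.png",im[270:870,560:1260])
```

```text
ridge (array([522.15, 268.55]), array([559.26, 145.3 ]), array([540.71, 206.92]), np.float64(1.8632101425106198), np.float64(128.7137591636048))
slots (array([527.12, 252.38]), array([554.02, 163.27]), array([540.57, 207.82]), np.float64(1.863985761146435), np.float64(93.07223271927175))
R edge (array([592.47, 319.96]), array([647.92, 142.77]), array([620.19, 231.37]), np.float64(1.8740891282249563), np.float64(185.66510606334))
top edge (array([592.47, 319.96]), array([407.81, 264.18]), array([500.14, 292.07]), np.float64(0.29333244748258613), np.float64(192.90301369322))
lr (array([483.33, 196.23]), array([597.02, 226.99]), array([540.17, 211.61]), np.float64(-2.877393556148806), np.float64(117.7721950032868))
tb (array([525.3, 266.1]), array([556.89, 150.42]), array([541.09, 208.26]), np.float64(1.8373716755479002), np.float64(119.92305895173008))
```

View pics/ov.png

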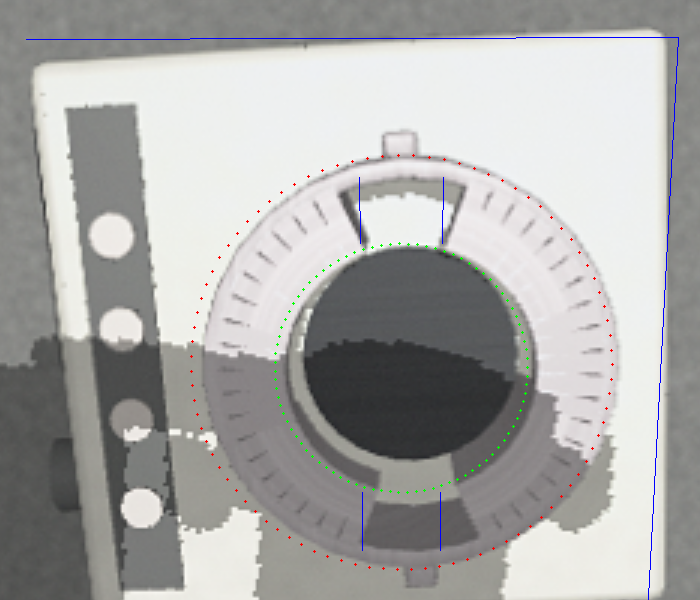

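The overlay puts the collar at about (540,208) with mixer yaw 0.293 (the ridges, slots and housing edges agree). Next I go over the canister.

>>> send_rows([
  [-1,-0.0356,-0.0109,0,0,0,0],
  [-1,-0.0356,-0.0109,0,0,0,0],
  [-1,-0.0356,-0.0109,0,0,0,0],
  [-1,-0.0356,-0.0109,0,0,0,0],
  [-1,-0.0356,-0.0109,0,0,0,0],
  [-1,-0.0356,-0.0109,0,0,0,0],
  [-1,-0.0356,-0.0109,0,0,0,0],
  [-1,-0.0356,-0.0109,0,0,0,0],
  [-1,-0.0356,-0.0109,0,0,0,0],
  [-1,-0.0356,-0.0109,0,0,0,0],
])

```text
time_s: 5.15
eef_pos: [518.2, -164.4, 300.4]
ee_rot: [0.0, 0.614, 0.789, 0.0]
force: [0.2, 0.7, 0.2]
grip_width: 0.999
grip_force: 0.0
```

>>> send_rows([
  [-1,0,0,0,0,0,0.164],
  [-1,0,0,0,0,0,0.164],
  [-1,0,0,0,0,0,0.164],
  [-1,0,0,0,0,0,0.164],
  [-1,0,0,0,0,0,0.164],
  [-1,0,0,0,0,0,0.164],
  [-1,0,0,0,0,0,0.164],
  [-1,0,0,0,0,0,0],
  [-1,0,0,0,0,0,0],
  [-1,0,0,0,0,0,0],
])

```text
time_s: 6.4
eef_pos: [518.3, -163.2, 300.3]
ee_rot: [0.0, 0.944, 0.33, 0.0]
force: [-0.0, -0.3, 0.5]
grip_width: 0.999
grip_force: 0.0
```

Run:
```python
from h import *
np.set_printoptions(precision=3,suppress=True)
p=ctrl.capture("wrist");save(p,"pics/w2.png")
import pickle;pickle.dump(p,open("w2.pkl","wb"))
for d in ctrl.landmark_of("handle",p)[:2]: print(d["score"],np.array(d["point"]),at_z(p,d["point"],170))
print(plan((517,-163,300),.667)[1],ctrl.sense()["eef_pos"],ctrl.sense()["time_s"],ctrl.sense()["joints"])
u=proj(p,(517,-163,181));print(u)
g=np.array(p["img"]).max(2);x,y=u.astype(int);w=100;g=g[max(0,y-w):y+w,x-w:x+w]
n,l,s,c=cv2.connectedComponentsWithStats((g<50).astype(np.uint8));print(s[1:][s[1:,4]>150])
i=l[min(y,w),w];ys,xs=np.where(l==i)
r=cv2.minAreaRect(np.c_[xs+x-w,ys+max(0,y-w)].astype(np.float32));b=cv2.boxPoints(r);print(r)
print(at_z(p,r[0],181),[at_z(p,q,181)[:2] for q in b])
```

```text
0.78 [218.6 373.6] [ 379.093 -174.816  170.   ]
0.78 [618.3 152.2] [ 694.76  -293.785  170.   ]
0.005921751142696774 [ 518.348 -163.158  300.294] 6.5 [-0.521  0.316  1.315 -0.     1.511  0.377]
[315.608 234.973]
[[  95   26   25  133 2512]]
((321.3647766113281, 225.95147705078125), (23.85747528076172, 132.17042541503906), 1.3019527196884155)
[ 524.293 -162.141  181.   ] [array([ 481.438, -184.335]), array([ 554.363, -129.508]), array([ 563.677, -141.741]), array([ 491.55 , -197.696])]
```

View pics/w2.png

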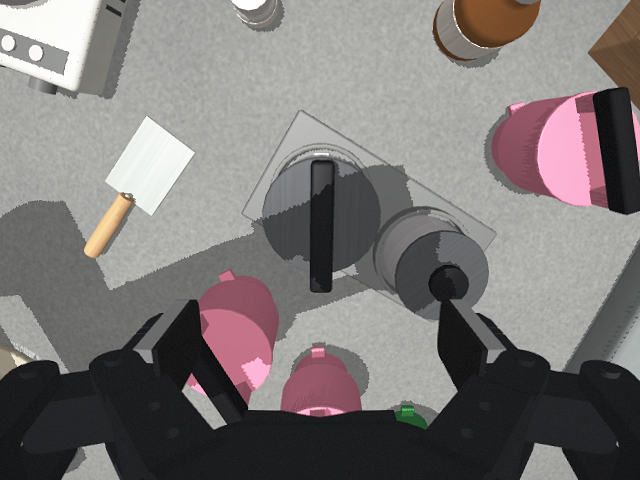

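The picture shows the black handle upright at columns 310–334, rows 160–293. Measured length is 91 mm and width 15.6 mm, which fits. Centre is (523,-163), yaw 0.652; the two low-score network hits are pink look-alikes. I go down and grip.

>>> send_rows([
  [-1,0.0037,0.0029,0.02,0,0,0.021],
  [-1,0,0,0.03,0,0,0],
  [-1,0,0,0.03,0,0,0],
  [-1,0,0,0.03,0,0,0],
  [-1,0,0,0.025,0,0,0],
  [-1,0,0,0.015,0,0,0],
  [-1,0,0,0,0,0,0],
  [1,0,0,0,0,0,0],
  [1,0,0,0,0,0,0],
  [1,0,0,0,0,0,0],
], squeeze=80)

```text
time_s: 7.75
eef_pos: [523.2, -163.2, 150.8]
ee_rot: [0.0, 0.948, 0.32, 0.0]
force: [-0.1, -0.4, 0.1]
grip_width: 0.379
grip_force: 0.0
```

>>> send_rows([
  [1,0,0,0,0,0,0],
  [1,0,0,0,0,0,0],
  [1,0,0,0,0,0,0],
  [1,0,0,0,0,0,0],
  [1,0,0,0,0,0,0],
  [1,0,0,0,0,0,0],
  [1,0,0,0,0,0,0],
  [1,0,0,0,0,0,0],
  [1,0,0,0,0,0,0],
  [1,0,0,0,0,0,0],
])

```text
time_s: 9.0
eef_pos: [523.1, -163.1, 150.6]
ee_rot: [0.0, 0.948, 0.32, 0.0]
force: [-1.4, 2.5, 4.8]
grip_width: 0.175
grip_force: 79.3
```

>>> send_rows([
  [1,0,0,-0.01,0,0,0],
  [1,0,0,-0.02,0,0,0],
  [1,0,0,-0.03,0,0,0],
  [1,0,0,-0.03,0,0,0],
  [1,0,0,-0.03,0,0,0],
  [1,0,0,-0.03,0,0,0],
  [1,0,0,-0.02,0,0,0],
  [1,0,0,0,0,0,0],
  [1,0,0,0,0,0,0],
  [1,0,0,0,0,0,0],
])

```text
time_s: 10.25
eef_pos: [522.8, -163.1, 319.2]
ee_rot: [-0.001, 0.948, 0.32, -0.001]
force: [0.9, 0.1, -3.0]
grip_width: 0.171
grip_force: 78.3
```

>>> send_rows([
  [1,0.0239,-0.0285,0,0,0,0],
  [1,0.0239,-0.0285,0,0,0,0],
  [1,0.0239,-0.0285,0,0,0,0],
  [1,0.0239,-0.0285,0,0,0,0],
  [1,0.0239,-0.0285,0,0,0,0],
  [1,0.0239,-0.0285,0,0,0,0],
  [1,0.0239,-0.0285,0,0,0,0],
  [1,0.0239,-0.0285,0,0,0,0],
  [1,0.0239,-0.0285,0,0,0,0],
  [1,0.0239,-0.0285,0,0,0,0],
])

```text
time_s: 11.5
eef_pos: [540.3, 209.6, 319.6]
ee_rot: [-0.0, 0.948, 0.32, -0.001]
force: [0.2, -0.2, -3.1]
grip_width: 0.176
grip_force: 78.5
```

>>> send_rows([
  [1,0,0,0,0,0,-0.1516],
  [1,0,0,0,0,0,-0.1516],
  [1,0,0,0,0,0,-0.1516],
  [1,0,0,0,0,0,-0.1516],
  [1,0,0,0,0,0,-0.1516],
  [1,0,0,0,0,0,-0.1516],
  [1,0,0,0,0,0,-0.1516],
  [1,0,0,0,0,0,-0.1516],
  [1,0,0,0,0,0,0],
  [1,0,0,0,0,0,0],
])

```text
time_s: 12.75
eef_pos: [540.5, 208.4, 320.0]
ee_rot: [-0.0, 0.598, 0.802, -0.0]
force: [-0.0, -0.6, -4.6]
grip_width: 0.173
grip_force: 78.7
```

Run:
```python
from h import *
np.set_printoptions(precision=4,suppress=True)
s=ctrl.sense();print(plan((540.3,207.9,300),1.864)[:2],s["eef_pos"],s["force"],s["wrist_torque"],s["time_s"],s["grip_width"])
p=ctrl.capture("wrist");save(p,"pics/w3.png");q=ctrl.capture("scene");save(q,"pics/s3.png")
import pickle;pickle.dump((p,q),open("w3.pkl","wb"))
a=cv2.resize(cv2.imread("pics/w3.png"),(480,360));b=cv2.resize(cv2.imread("pics/s3.png")[80:280,370:540],(306,360),interpolation=cv2.INTER_CUBIC)
cv2.imwrite("pics/v3.png",np.hstack([a,b]))
for n in("handle","lugs"):
  for im in(p,q):
    for d in ctrl.landmark_of(n,im)[:3]: print(n,d["score"],np.array(d["point"]))
```

```text
(array([-0.0004, -0.0003,  0.02  ]), np.float64(-0.003276825687906104)) [540.4862 208.4019 319.9554] [-0.0243 -0.623  -4.561 ] [ 0.0013  0.0203 -0.0577] 12.75 0.17282310456182529
handle 0.82 [320.5 332. ]
handle 0.59 [158.  313.3]
handle 0.77 [214.  298.2]
handle 0.73 [121.4 170.7]
handle 0.72 [250.3 154.8]
lugs 0.87 [452.2 172.7]
lugs 0.83 [201.1 204.5]
lugs 0.79 [139.9 217.2]
```

View pics/v3.png

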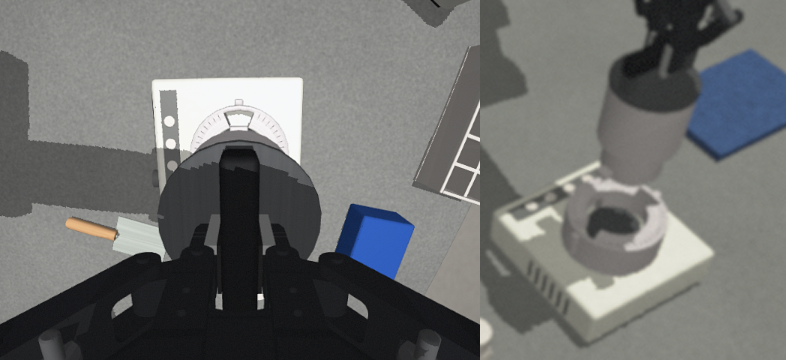

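The picture shows the canister held upright over the collar, its handle (column 239) in line with the slot and ridge (239,110). I lower it.

>>> send_rows([
  [1,-0.0004,-0.0003,0.02,0,0,0],
  [1,0,0,0.02,0,0,0],
  [1,0,0,0.015,0,0,0],
  [1,0,0,0.01,0,0,0],
  [1,0,0,0.005,0,0,0],
  [1,0,0,0.004,0,0,0],
  [1,0,0,0.003,0,0,0],
  [1,0,0,0.003,0,0,0],
  [1,0,0,0,0,0,0],
  [1,0,0,0,0,0,0],
])

```text
time_s: 14.3
eef_pos: [540.4, 208.0, 240.4]
ee_rot: [0.0, 0.596, 0.803, 0.0]
force: [-0.8, -0.0, -3.8]
grip_width: 0.173
grip_force: 78.6
```

>>> send_rows([
  [1,0,0,0.002,0,0,0],
  [1,0,0,0.002,0,0,0],
  [1,0,0,0.002,0,0,0],
  [1,0,0,0.002,0,0,0],
  [1,0,0,0.002,0,0,0],
  [1,0,0,0.002,0,0,0],
  [1,0,0,0.002,0,0,0],
  [1,0,0,0.002,0,0,0],
  [1,0,0,0,0,0,0],
  [1,0,0,0,0,0,0],
])

```text
time_s: 15.55
eef_pos: [540.3, 207.9, 224.1]
ee_rot: [-0.0, 0.596, 0.803, -0.0]
force: [-0.1, 1.8, -5.1]
grip_width: 0.176
grip_force: 78.5
```

In freely, with no jamming. Now I press: plate contact is expected at TCP 220.6, so the target is about 208.

>>> send_rows([
  [1,0,0,0.002,0,0,0],
  [1,0,0,0.002,0,0,0],
  [1,0,0,0.002,0,0,0],
  [1,0,0,0.002,0,0,0],
  [1,0,0,0.002,0,0,0],
  [1,0,0,0.002,0,0,0],
  [1,0,0,0.002,0,0,0],
  [1,0,0,0.002,0,0,0],
  [1,0,0,0,0,0,0],
  [1,0,0,0,0,0,0],
])

```text
time_s: 16.8
eef_pos: [540.8, 208.1, 210.4]
ee_rot: [0.001, 0.596, 0.803, 0.001]
force: [-3.4, 1.7, 11.0]
grip_width: 0.17
grip_force: 80.9
```

>>> send_rows([
  [1,0,0,0.001,0,0,0],
  [1,0,0,0.001,0,0,0],
  [1,0,0,0.001,0,0,0],
  [1,0,0,0,0,0,0],
  [1,0,0,0,0,0,0],
  [1,0,0,0,0,0,0],
  [1,0,0,0,0,0,0],
  [1,0,0,0,0,0,0],
  [1,0,0,0,0,0,0],
  [1,0,0,0,0,0,0],
])

```text
time_s: 18.05
eef_pos: [540.8, 208.2, 207.8]
ee_rot: [0.001, 0.596, 0.803, 0.001]
force: [-3.1, 1.7, 13.2]
grip_width: 0.171
grip_force: 81.4
```

>>> send_rows([
  [1,0,0,0,0,0,0.06],
  [1,0,0,0,0,0,0.08],
  [1,0,0,0,0,0,0.08],
  [1,0,0,0,0,0,0.08],
  [1,0,0,0,0,0,0.08],
  [1,0,0,0,0,0,0.08],
  [1,0,0,0,0,0,0.08],
  [1,0,0,0,0,0,0.08],
  [1,0,0,0,0,0,0.08],
  [1,0,0,0,0,0,0.08],
])

```text
time_s: 19.3
eef_pos: [540.7, 208.1, 207.6]
ee_rot: [0.001, 0.857, 0.515, 0.001]
force: [-3.3, 1.7, 12.2]
grip_width: 0.175
grip_force: 81.2
```

Run:
```python
from h import *
s=ctrl.sense();print(plan((540,208,300),.293)[1],s["wrist_torque"],s["force"],s["eef_pos"],s["joints"])
```

```text
0.7882109337868943 [0.3160082  0.96655078 0.06207628] [-3.28093804  1.70599786 12.20402431] [540.70625993 208.05381777 207.55954105] [ 1.65251684e-01  4.49025943e-01  1.36565939e+00 -1.09069525e-04
  1.32406734e+00  6.54865472e-01]
```

>>> send_rows([
  [1,0,0,0,0,0,0.09],
  [1,0,0,0,0,0,0.1],
  [1,0,0,0,0,0,0.1],
  [1,0,0,0,0,0,0.1],
  [1,0,0,0,0,0,0.1],
  [1,0,0,0,0,0,0.1],
  [1,0,0,0,0,0,0.1],
  [1,0,0,0,0,0,0.1],
  [1,0,0,0,0,0,0],
  [1,0,0,0,0,0,0],
])

```text
time_s: 20.55
eef_pos: [540.6, 208.0, 207.5]
ee_rot: [0.0, 0.989, 0.146, 0.001]
force: [-4.2, 2.1, 11.6]
grip_width: 0.169
grip_force: 81.1
```

Run:
```python
from h import *
s=ctrl.sense();print(plan((540,208,300),.293)[1],s["wrist_torque"],s["force"],s["eef_pos"])
```

```text
0.0007649589687894753 [ 0.25794062  1.08614978 -0.00268917] [-4.19319448  2.14830735 11.63751995] [540.61347701 208.03846197 207.52073323]
```

>>> send_rows([
  [1,0,0,-0.001,0,0,0],
  [1,0,0,-0.001,0,0,0],
  [1,0,0,-0.002,0,0,0],
  [1,0,0,-0.002,0,0,0],
  [1,0,0,-0.001,0,0,0],
  [1,0,0,-0.001,0,0,0],
  [1,0,0,0,0,0,0],
  [1,0,0,0,0,0,0],
  [1,0,0,0,0,0,0],
  [1,0,0,0,0,0,0],
])

```text
time_s: 21.8
eef_pos: [540.4, 208.0, 214.8]
ee_rot: [0.0, 0.989, 0.146, 0.001]
force: [-3.6, 1.4, 8.0]
grip_width: 0.177
grip_force: 80.5
```

>>> send_rows([
  [-1,0,0,0,0,0,0],
  [-1,0,0,0,0,0,0],
  [-1,0,0,0,0,0,0],
  [-1,0,0,0,0,0,0],
  [-1,0,0,0,0,0,0],
  [-1,0,0,0,0,0,0],
  [-1,0,0,0,0,0,0],
  [-1,0,0,0,0,0,0],
  [-1,0,0,0,0,0,0],
  [-1,0,0,0,0,0,0],
])

```text
time_s: 23.05
eef_pos: [540.4, 207.9, 213.3]
ee_rot: [0.0, 0.989, 0.146, 0.0]
force: [0.6, -0.3, 0.7]
grip_width: 1.0
grip_force: 0.0
```

Released. I rise straight up and check the seat.

>>> send_rows([
  [-1,0,0,-0.01,0,0,0],
  [-1,0,0,-0.02,0,0,0],
  [-1,0,0,-0.03,0,0,0],
  [-1,0,0,-0.03,0,0,0],
  [-1,0,0,-0.03,0,0,0],
  [-1,0,0,-0.03,0,0,0],
  [-1,0,0,0,0,0,0],
  [-1,0,0,0,0,0,0],
  [-1,0,0,0,0,0,0],
  [-1,0,0,0,0,0,0],
])

```text
time_s: 24.3
eef_pos: [540.3, 207.9, 362.7]
ee_rot: [0.0, 0.989, 0.146, -0.001]
force: [0.9, 0.0, -0.4]
grip_width: 0.998
grip_force: 0.0
```

Run:
```python
from h import *
np.set_printoptions(precision=4,suppress=True)
p=ctrl.capture("wrist");save(p,"pics/w4.png");q=ctrl.capture("scene");save(q,"pics/s4.png")
a=cv2.imread("pics/w4.png")
for yaw in [0.293]:
  c=np.array([540.3,207.9])
  for z,col in((247,(0,0,255)),(251,(0,255,255))):
    d=np.array([np.cos(yaw),np.sin(yaw)]);n=np.array([-d[1],d[0]])
    P=np.array([proj(p,[*(c+46*s*d+8*t*n),z]) for s,t in((1,1),(1,-1),(-1,-1),(-1,1))]).astype(int)
    cv2.polylines(a,[P],True,col,1)
a=cv2.resize(a,(480,360),interpolation=cv2.INTER_AREA);b=cv2.resize(cv2.imread("pics/s4.png")[80:280,370:540],(306,360),interpolation=cv2.INTER_CUBIC)
cv2.imwrite("pics/v4.png",np.hstack([a,b]))
H=[]
for im in(p,q):
  for d in ctrl.landmark_of("handle",im)[:5]: print(d["score"],np.array(d["point"]),at_z(im,d["point"],236))
print([proj(im,(540.3,207.9,236)) for im in(p,q)],ctrl.sense()["time_s"],ctrl.sense()["eef_pos"])
```

```text
0.58 [316.6 232.3] [539.6879 208.1582 236.    ]
0.97 [250.  156.6] [ 447.4374 -184.3515  236.    ]
0.83 [214.9 298.5] [ 746.924  -289.6318  236.    ]
0.73 [118.4 170.3] [ 424.25   -426.6061  236.    ]
0.68 [190.  158.5] [ 424.4309 -295.7799  236.    ]
0.6 [459.1 149.5] [530.383  212.4626 236.    ]
[array([317.2114, 231.582 ]), array([459.0648, 153.2719])] 24.5 [540.3444 207.928  363.154 ]
```

View pics/v4.png

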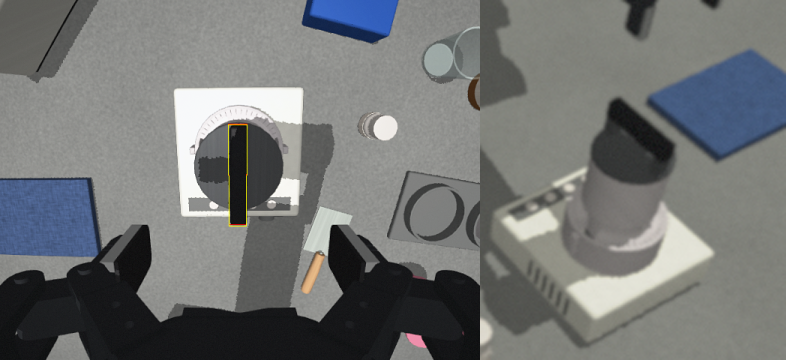

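The picture shows the handle exactly inside the predicted seated outline (columns 229–247, rows 124–226) and parallel to the housing's sides. The canister is upright in the collar, so I hand in.

```bash
python3 -c "
from rig import ctrl
print(ctrl.finish_job())"
```

```text
the job is handed in; nothing more can be done
None
```

The canister was lifted off the stand, lowered into the mixer's collar, pressed, turned a quarter turn clockwise and released; the last pictures show it upright in its seat with the handle along the mixer's x, and the job is handed in at about 24.5 s of the 48 s, with no verdict returned.

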